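# Find the key that unlocks the stockroom strongbox

### The arm

A 6-joint arm with a two-finger parallel gripper is mounted at the origin on the work surface. World frame = base frame: x ahead of the robot, y to its left, z up, the work surface at z = 0. Lengths are in m, angles in rad, forces in N, time in s.
With the tool pointing down it reaches from about 0.375 to 0.975 m from the base axis. Payload 3.8 kg.
Tool frame: the origin (TCP) lies on the centre line of the jaws, within the pads' length; the fingertips stand 25 mm ahead of it and the grasp point (between the pads) lies 6 mm ahead of it; y points along the fingers, z is the direction in which the jaws open and shut, and the axes are right-handed (so a half turn about y gives the same grasp; the last joint's range is limited). The gripper opens to 85 mm and grips with 20 to 120 N. Pads are 22 mm wide; open, the fingers measure 114 mm over their backs; the gripper's body (76 mm by 85 mm) begins 54 mm behind the grasp point. The pads swing forward as they close: fully open they stand 13 mm farther back than shut.
Start: joints at [-1.328, 0.264, 1.604, -0, 1.274, -0.037], TCP at [0.186, -0.649, 0.222] pointing down, gripper open.
Joint ranges: [-2.63, 2.63], [-0.94, 2.18], [0.31, 2.57], [-1.31, 4.45], [0, 2.66], [-2.55, 2.55]. Speed limits (rad/s): [2.57, 2.57, 3.14, 3.14, 3.14, 3.14].

### API

Orientations are given as a rotation vector (axis times angle).
In Python, from workcell import bot gives the robot as it stands.
- The arm moves only by the shell command python3 -m jog 'ROWS' [FORCE]. ROWS is JSON, a list of rows, each a list of 5 numbers: the shift along the world's x, y, z in mm, then the turn about the world's z in degrees, then the finger opening in mm, from 0 to 85.4. A call has exactly 10 rows; each row is the pose to reach, as a shift and turn from the pose commanded when the call began; what a row does not reach only later rows make up. A row lasts 1/8 s, in which the tool goes at most 62.5 mm and 10.7 degrees, less where a joint would pass 70% of its speed; a pose out of reach is approached as far as the arm can. A call with a gripper value outside its range is refused whole. The fingers move at their own pace and stop on an object; FORCE is the grip in N (left out, the last holds). Time passes only in rows, so rows that repeat a pose let the fingers close, or fill a call up. It gives the time, the measured TCP pose, the force and the opening at its end, in the units of the state.
- bot.read_state(): the state, without advancing time (a new reading comes with each control period).
- bot.read_camera(name): name is "scene" or "top" or "wrist"; returns a dict with "pixels" (480x640x3 uint8, red, green, blue), "fx", "fy", "cx", "cy" (pixels), "R" (3x3) and "t" (3): a world point X has camera coordinates R X + t. Camera axes: x right, y down, z forward; pixel columns grow to the right and rows downward; lengths in m; the calibration is good to about 2 mm. A picture is of the moment at which its call begins. There is no depth.
- bot.finish_job(): hands the job in, once; it reports no verdict.
The state is a dict: "time": time; "q": joint angles; "joint_vel": joint speeds; "joint_torque": joint torques, N m; "tool_pos": TCP position; "tcp_rot": TCP orientation; "wrist_force": force on the tool from outside, world axes, zero at the start; "torque": the same for the moment, N m; "width": opening from 0.0 (shut) to 1.0 (fully open).
Only numpy, scipy, OpenCV 4.12 (cv2) and the standard library are available. Lean on these libraries where they do the work, as an engineer would, in place of code of your own. Each camera call takes 0.05 s, during which the arm holds its last target.

### The job

The blue strongbox on the stockroom bench is locked, and only one of the two cut keys in the wooden rack, the red-headed or the yellow-headed one, works it. Try them in the lock on its lid until one goes fully home, and with that key turn the latch a quarter turn clockwise to unlock it; then take the key out and leave it in the green cup. The key that does not work and the black blank must be left standing in the rack, the red latch tongue must not be pushed with the fingers, and nothing else on the bench may be disturbed.

Things in the scene. Friction and masses are not known exactly. Their poses are not given: they have to be found in the camera images.
- strongbox: blue steel box fixed to the bench, 200 x 220 mm (x, y), lid top 90 mm high; origin at the centre of its underside. On the lid, 15 mm from its centre towards -x, stands the lock: a steel housing 60 x 60 mm, 24 mm high, with a round 40 mm keyhole. Also on the lid: a hinge block 24 mm high at the +x, -y corner, a keeper 12 mm high near the +y edge
- lock_face (a point): centre of the keyhole at the top of the lock housing, on the lock's vertical axis, 114 mm above the bench; axes as the strongbox. Hidden wards inside stop the wrong key (and the blank) with its tip 7 mm below this face, above the slot, where it turns nothing. Which cut key is right changes from start to start and cannot be seen
- lock_floor (a point): bottom of the keyhole on the same axis, 24 mm below the lock face; the tip of a key that is fully home stands here. A turning barrel with a slot 33 x 8 mm fills the lowest 13 mm; the wards stand 17 mm tall and only the right key's notches pass them. A thin brass dust shutter hides all this; keys pass through it freely
- latch (a joint): turn of the lock barrel, rad: 0 locked, grows clockwise from above, stop at 1.5; starts at 0 to 0.2. Stays where it is left (friction 0.05 N m). At 0 the slot's long side lies along the strongbox's y, at q it is turned q clockwise from that; the black mark on the shutter shows it. A key has about 0.1 rad of play in it and can be pulled straight up at any turn
- tongue: red flat latch tongue that turns with the barrel and sticks out of the housing's side just above the lid (centre line 4.5 mm above the lid, reaching 87 mm from the lock axis); it points to the strongbox's +y when locked (under the keeper) and +x when unlocked. Origin on the lock axis at the lid
- rack: wooden key rack fixed to the bench, 44 x 185 mm (x, y), 35 mm high, origin at the centre of its underside; three pockets in its top at y = -60, 0 and +60 mm, each 8 mm (x) by 34 mm (y), 30 mm deep, chamfered
- red_key: cut key with a red head, standing tip down in a rack pocket, 60 g, 78 mm tall; origin at the centre of the tip, z up towards the head. Flat blade 5 mm thick (x) and 30 mm wide (y) from 0 to 46 mm; head 10 mm thick (x), 32 mm wide (y) from 46 to 78 mm: the place to grip. The blade has one notch, 10 mm wide and 20 mm deep, in the middle of its tip
- red_key_mid (a point): point on the red key's centre line 40 mm above its tip
- yellow_key: cut key with a yellow head, the same sizes as the red key but with two notches in the tip, each 6.5 mm wide and 20 mm deep, centred 8.25 mm either side of the middle
- yellow_key_mid (a point): point on the yellow key's centre line 40 mm above its tip
- blank_key: uncut key blank with a black head, the same sizes without notches; fits no lock, stays in the rack
- cup: round green cup fixed to the bench, open at the top, 80 mm across, 55 mm high, wall 4 mm, floor 5 mm; origin at the centre of its underside. A key released in it simply leans on its rim
- can_red: red drink can, 66 mm across, 115 mm high, bystander
- can_green: green drink can, same size, bystander
- wine: green wine bottle, 74 mm across, 290 mm high, bystander
- tape: roll of brown tape lying flat, 100 mm across, 48 mm high, bystander
- marker: black marker pen lying on the bench, 130 mm long, bystander
- driver: screwdriver with orange handle lying on the bench, bystander

How it is judged:
On the way:
1. with a cut key fully home in the lock (tip within 6 mm of the lock floor), the latch is turned past 1.1 rad (value of joint latch above 1.1 rad and ((z of red_key in the frame of lock_floor below 0.006 m and horizontal distance between red_key and lock_floor below 0.006 m) or (z of yellow_key in the frame of lock_floor below 0.006 m and horizontal distance between yellow_key and lock_floor below 0.006 m))), for 0.1 s.
At the end, for the whole second after the job is handed in: the latch stands turned past 1.1 rad; one cut key rests in the cup (its mid point within 45 mm of the cup's axis and below 62 mm); the other cut key and the blank stand in rack pockets (tip below 15 mm over the rack's underside, within 12 mm of the row, leaning less than 0.25 rad); all at rest (value of joint latch above 1.1 rad and (((horizontal distance between red_key_mid and cup below 0.045 m and height (world z) of red_key_mid below 0.062 m) and (z of yellow_key in the frame of rack between 0 and 0.015 m and x of yellow_key in the frame of rack between -0.012 and 0.012 m and y of yellow_key in the frame of rack between -0.075 and 0.075 m and angle between yellow_key's own z axis and vertical below 0.25 rad)) or ((horizontal distance between yellow_key_mid and cup below 0.045 m and height (world z) of yellow_key_mid below 0.062 m) and (z of red_key in the frame of rack between 0 and 0.015 m and x of red_key in the frame of rack between -0.012 and 0.012 m and y of red_key in the frame of rack between -0.075 and 0.075 m and angle between red_key's own z axis and vertical below 0.25 rad))) and z of blank_key in the frame of rack between 0 and 0.015 m and x of blank_key in the frame of rack between -0.012 and 0.012 m and y of blank_key in the frame of rack between -0.075 and 0.075 m and angle between blank_key's own z axis and vertical below 0.25 rad and linear speed of each of red_key, yellow_key, blank_key below 0.02 m/s); the robot touches nothing.
It fails at once if the fingers push the latch tongue (over 2 N) (contact force between the fingers and tongue above 2 N).
It fails at once if a key is put in the cup while the box is still locked (value of joint latch below 1 rad and ((horizontal distance between red_key_mid and cup below 0.045 m and height (world z) of red_key_mid below 0.062 m) or (horizontal distance between yellow_key_mid and cup below 0.045 m and height (world z) of yellow_key_mid below 0.062 m))).
It fails at once if a can, the bottle, the tape, the marker or the screwdriver is moved more than 30 mm (distance of any of can_red, can_green, wine, tape, marker, driver from where it was at the start of the episode above 0.03 m).
It also fails if it takes over 72 s, if anything falls off the work surface, if the arm or the gripper's body presses on something with over 40 N, if the wrist force passes 120 N, or if a joint passes its speed limit or range.

## Working session

There is one attempt and no reset: what is moved stays moved. The work goes in short steps, Python scripts to look and compute and a shell command to move; the robot and the scene stay as the last step left them, time stands still between calls to the robot, and variables do not carry over. Pictures are saved under pics/ and viewed, and the job is handed in when it is done.

```bash
mkdir -p pics; ls
cat > h.py <<'E'
import numpy as np, cv2
from workcell import bot
def snap(name,fn):
    c=bot.read_camera(name); im=np.array(c["pixels"])
    cv2.imwrite(f"pics/{fn}.png",im[:,:,::-1]); np.savez(f"pics/{fn}.npz",**{k:np.array(v) for k,v in c.items()})
    return c
def load(fn): return dict(np.load(f"pics/{fn}.npz"))
def ray(c,u,v,z):
    R=np.array(c["R"]);t=np.array(c["t"]);o=-R.T@t
    d=R.T@np.array([(u-c["cx"])/c["fx"],(v-c["cy"])/c["fy"],1.]); s=(z-o[2])/d[2]; return o+s*d
def proj(c,X):
    p=np.array(c["R"])@np.array(X)+np.array(c["t"]); return np.array([c["fx"]*p[0]/p[2]+c["cx"],c["fy"]*p[1]/p[2]+c["cy"]])
E
python3 - <<'E'
from h import *
for n in ["scene","top","wrist"]:
    c=snap(n,n+"0"); print(n,c["fx"],c["cx"],c["cy"],(-np.array(c["R"]).T@np.array(c["t"])).round(3))
s=bot.read_state(); print(s)
E
```

```text
pics
scene 488.1554037802693 326.4021881750357 238.12676326537778 [ 1.157 -0.277  1.075]
top 601.6978381732714 315.71576940009436 238.3390898360879 [0.31  0.026 1.676]
wrist 330.4994951887559 313.0659706659151 235.21529100833195 [ 0.253 -0.63   0.372]
{'time': 0.15, 'q': array([-1.32790700e+00,  2.64600516e-01,  1.60508393e+00, -7.21251507e-07,
        1.27372207e+00, -3.68973708e-02]), 'joint_vel': array([-0.00021042, -0.00045534, -0.00408268,  0.0014392 , -0.00126142,
       -0.00030477]), 'joint_torque': array([ 2.86875718e-05, -5.15905917e+01, -3.67959309e+01, -6.00581575e-05,
        8.07629986e-03,  3.45133151e-05]), 'tool_pos': array([ 0.18625657, -0.64816786,  0.22142154]), 'tcp_rot': array([-0.29190627,  2.07349984, -2.0697254 ]), 'wrist_force': array([ 0.55669769, -0.18017796,  0.06859448]), 'torque': array([-0.01160445,  0.00597012, -0.02520114]), 'width': 1.0035169024338513}
```

View pics/scene0.png

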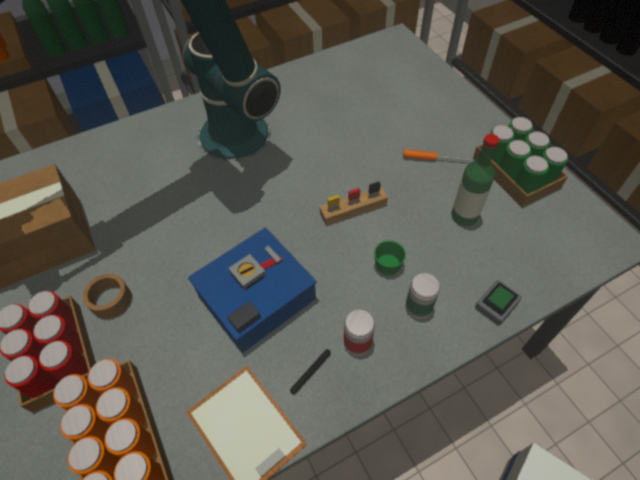

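View pics/top0.png

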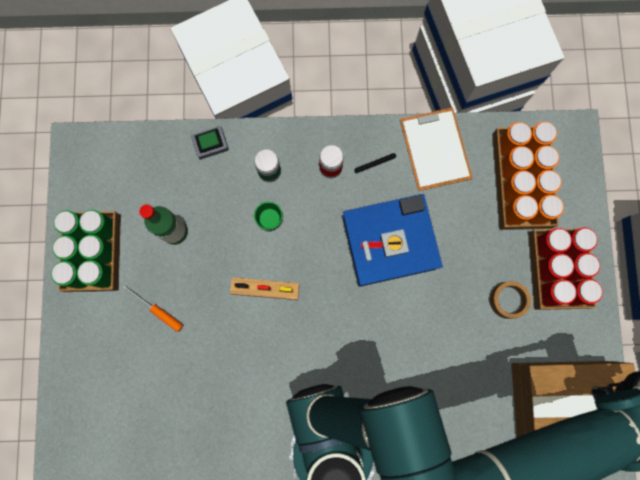

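View pics/wrist0.png

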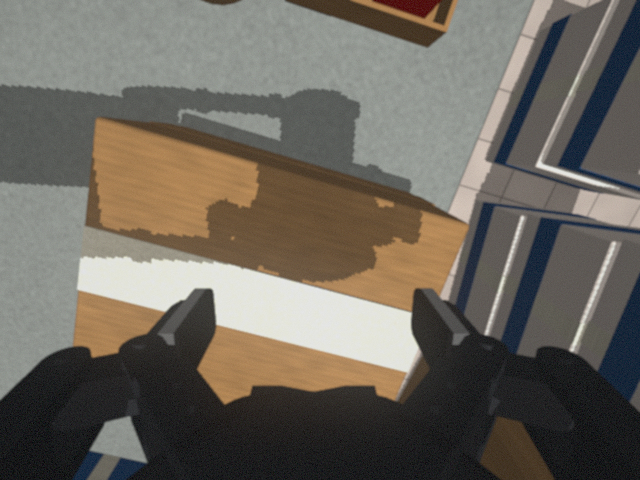

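The top view shows the rack at about (265,289) with black, red and yellow heads from left to right. The box is at (392,240) with the lock at (396,243), and the cup is at (268,216). The tongue points left (+y) to about (372,245).

Run:
```python
from h import *
for n,roi,up in [("top",(340,190,110,100),6),("top",(220,265,90,45),8),("scene",(310,170,90,60),8)]:
    im=cv2.imread(f"pics/{n}0.png"); x,y,w,h=roi
    cv2.imwrite(f"pics/z_{n}_{x}.png",cv2.resize(im[y:y+h,x:x+w],None,fx=up,fy=up,interpolation=cv2.INTER_NEAREST))
T=load("top0"); S=load("scene0")
def masks(c,roi):
    im=c["pixels"]; hsv=cv2.cvtColor(im,cv2.COLOR_RGB2HSV); x,y,w,h=roi
    m0=np.zeros(im.shape[:2],np.uint8); m0[y:y+h,x:x+w]=255
    return im,hsv,m0
for nm,c,r in [("top",T,(225,270,80,35)),("scene",S,(315,175,80,50))]:
    im,hsv,m0=masks(c,r)
    H,Sx,V=[hsv[...,i].astype(int) for i in range(3)]
    for k,m in [("red",((H<8)|(H>172))&(Sx>150)&(V>80)),("yel",(H>20)&(H<35)&(Sx>150)&(V>120)),("blk",(V<60)),("wood",(H>8)&(H<20)&(Sx>90))]:
        m=(m&(m0>0)).astype(np.uint8)
        n,l,st,ce=cv2.connectedComponentsWithStats(m)
        if n<2: continue
        i=1+st[1:,4].argmax(); pts=np.argwhere(l==i)[:,::-1].astype(np.float32)
        print(nm,k,st[i],ce[i].round(1),"min rect",[np.round(a,1) for a in cv2.minAreaRect(pts)], "top@78+5:",ray(c,*ce[i],0.083)[:2].round(4), "@.035",ray(c,*ce[i],.035)[:2].round(4))
im,hsv,m0=masks(T,(335,185,115,110)); H,Sx,V=[hsv[...,i].astype(int) for i in range(3)]
m=((H>100)&(H<125)&(Sx>120)&(m0>0)).astype(np.uint8)
r=cv2.minAreaRect(np.argwhere(m)[:,::-1].astype(np.float32)); print("box",r,ray(T,*r[0],.09)); 
b=cv2.boxPoints(r); P=np.array([ray(T,*p,.09)[:2] for p in b]); print(P.round(4), [np.linalg.norm(P[i]-P[i-1]).round(4) for i in range(4)])
# cup
m=((H>50)&(H<85)&(Sx>120)); m[:, :245]=0;m[:,295:]=0;m[:195]=0;m[240:]=0
(x,y),rr=cv2.minEnclosingCircle(np.argwhere(m)[:,::-1].astype(np.float32)); print("cup",x,y,rr,ray(T,x,y,.055),rr/T["fx"]*1.62)
```

```text
top red [257 285  13   5  50] [263. 287.] min rect [array([263., 287.]), array([ 4., 12.]), np.float64(90.0)] top@78+5: [0.4469 0.1719] @.035 [0.451  0.1763]
top yel [279 286  13   6  60] [285.1 288.7] min rect [array([285. , 288.7]), array([12.3,  4.8]), np.float64(8.1)] top@78+5: [0.4408 0.1136] @.035 [0.4448 0.1162]
top blk [236 284  12   4  33] [241.3 285.2] min rect [array([241.5, 285.1]), array([11.2,  2.9]), np.float64(7.1)] top@78+5: [0.453  0.2294] @.035 [0.4573 0.2355]
top wood [230 278  69  22 954] [263.8 288.3] min rect [array([264.3, 288.2]), array([67.7, 16.4]), np.float64(5.0)] top@78+5: [0.4432 0.1698] @.035 [0.4472 0.1742]
scene red [349 189  11   6  39] [353.7 191.6] min rect [array([354.1, 191.8]), array([ 4.1, 10.4]), np.float64(71.6)] top@78+5: [0.4488 0.1716] @.035 [0.4145 0.1934]
scene yel [328 196  11   5  30] [332.9 197.8] min rect [array([332.9, 197.7]), array([ 2.5, 10.8]), np.float64(71.6)] top@78+5: [0.4404 0.1133] @.035 [0.4058 0.1322]
scene blk [369 182  11  12  93] [374.  187.7] min rect [array([374.3, 187.6]), array([ 8.5, 12.5]), np.float64(63.4)] top@78+5: [0.4635 0.2253] @.035 [0.43   0.2496]
scene wood [320 187  67  37 993] [353.3 206.6] min rect [array([353.5, 205. ]), array([19.3, 67.4]), np.float64(71.6)] top@78+5: [0.4918 0.1451] @.035 [0.4596 0.1656]
box ((391.87646484375, 239.19412231445312), (76.46798706054688, 86.01292419433594), 77.47119140625) [ 0.56493869 -0.17396286  0.09      ]
[[ 0.6447 -0.0423]
 [ 0.6902 -0.2707]
 [ 0.4865 -0.3034]
 [ 0.4428 -0.0796]] [np.float64(0.2054), np.float64(0.2329), np.float64(0.2063), np.float64(0.2281)]
cup 268.0555419921875 215.27777099609375 14.160787582397461 [0.64598794 0.15854971 0.055     ] 0.03812623949776881
```

Run:
```python
import cv2,numpy as np
a=cv2.imread("pics/z_top_340.png"); b=cv2.imread("pics/z_top_220.png"); print(a.shape,b.shape)
```

```text
(600, 660, 3) (360, 720, 3)
```

View pics/z_top_340.png

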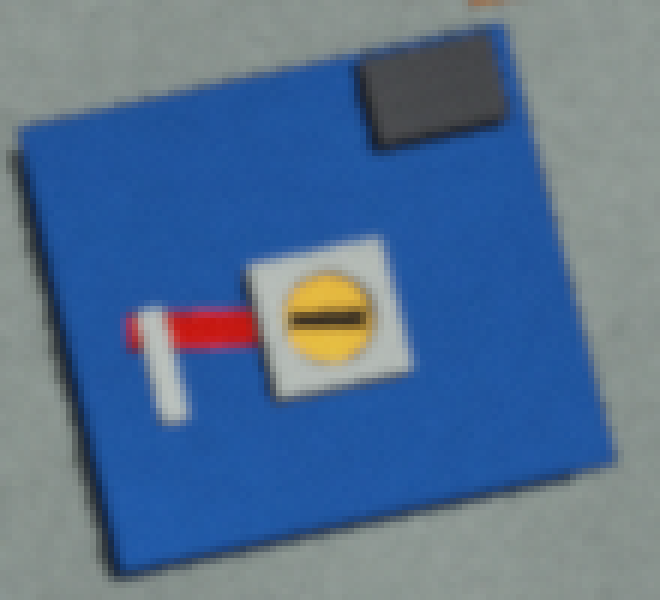

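View pics/z_top_220.png

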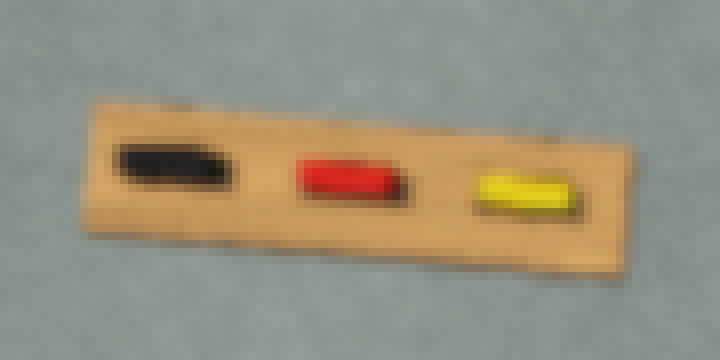

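View pics/z_scene_310.png

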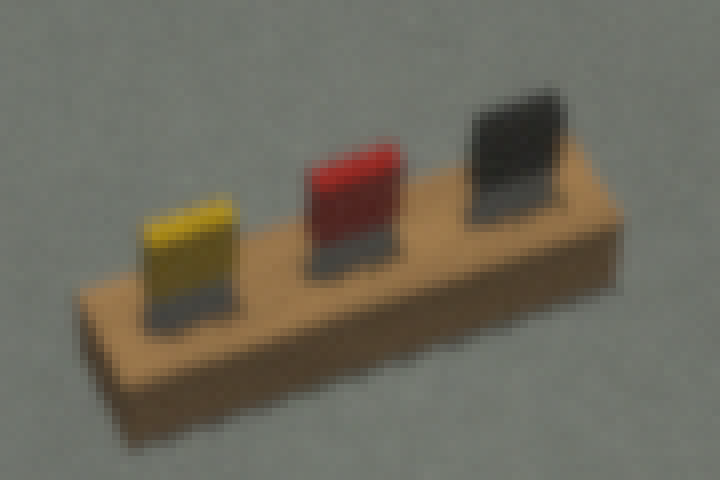

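Run:
```python
from h import *
from scipy.spatial.transform import Rotation as R
s=bot.read_state(); M=R.from_rotvec(s["tcp_rot"]).as_matrix(); print(M.round(3)); print(np.degrees(np.arctan2(M[1,2],M[0,2])))
T=load("top0");S=load("scene0")
print("housing",ray(T,340+328/6-.5,190+319/6-.5,.114),"dial",ray(T,340+330/6-.5,190+317/6-.5,.114))
# slot mark ends
a=ray(T,340+288/6-.5,190+320/6-.5,.114);b=ray(T,340+365/6-.5,190+316/6-.5,.114);d=a-b;print("slot yaw",np.degrees(np.arctan2(-d[0],d[1])))
for nm,c,r in [("top",T,(375,225,40,40)),("scene",S,(225,250,50,40))]:
    im=c["pixels"];hsv=cv2.cvtColor(im,cv2.COLOR_RGB2HSV);H,Sx,V=[hsv[...,i].astype(int) for i in range(3)]
    m=(H>15)&(H<35)&(Sx>90)&(V>80); k=np.zeros_like(m);k[r[1]:r[1]+r[3],r[0]:r[0]+r[2]]=1;m&=k
    p=np.argwhere(m)[:,::-1].astype(np.float32); h=cv2.convexHull(p); e=cv2.fitEllipse(h); print(nm,len(p),e,ray(c,*e[0],.114))
im=cv2.imread("pics/scene0.png"); cv2.imwrite("pics/z_s2.png",cv2.resize(im[225:355,180:325],None,fx=5,fy=4.6)[:600])
```

```text
[[-0.961 -0.     0.276]
 [-0.276  0.002 -0.961]
 [-0.    -1.    -0.002]]
-73.96938741727016
housing [ 0.55169405 -0.17652192  0.114     ] dial [ 0.55255652 -0.1774371   0.114     ]
slot yaw 1.518463530516137
top 157 ((394.381591796875, 242.618408203125), (14.391791343688965, 14.786770820617676), 135.0) [ 0.55180753 -0.17709145  0.114     ]
scene 158 ((246.23394775390625, 269.62542724609375), (13.416135787963867, 16.598453521728516), 73.9281997680664) [ 0.5520345 -0.1757891  0.114    ]
```

View pics/z_s2.png

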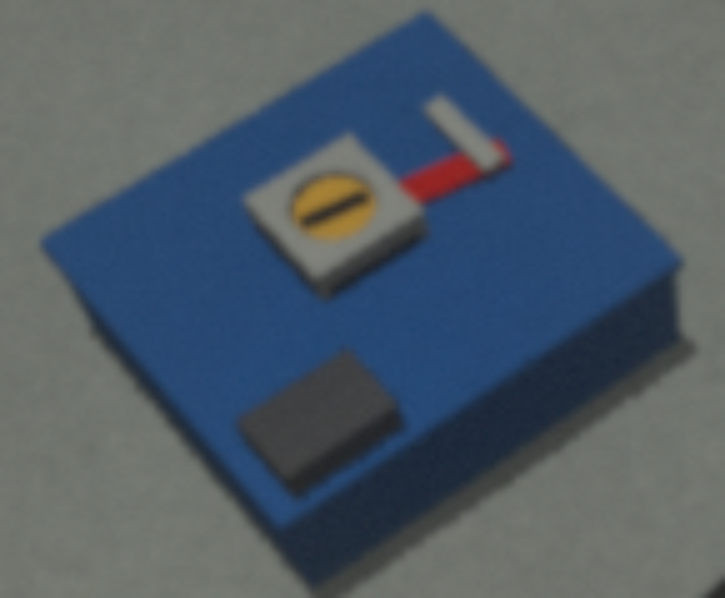

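The lock axis is at (0.552, -0.177) with the slot yaw about 2°. The red key is at (0.447, 0.172), the yellow key at (0.441, 0.1135), and the rack yaw is about -6°. I'll move above the yellow key and refine with the wrist camera.

```bash
python3 -m jog '[[30,50,0,6,85],[60,100,0,12,85],[90,152,0,18,85],[120,204,0,25,85],[150,257,0,32,85],[180,310,0,39,85],[205,365,0,46,85],[225,422,0,53,85],[240,480,0,60,85],[250,540,0,68,85]]' 40 && python3 -m jog '[[254,60,0,0,85],[5,120,0,0,85],[5,170,0,0,85],[5,210,0,0,85],[5,222,0,0,85],[5,222,0,0,85],[5,222,0,0,85],[5,222,0,0,85],[5,222,0,0,85],[5,222,0,0,85]]' --help 2>&1 | head -5
```

```text
time: 1.4
tool_pos: [0.4366, -0.1069, 0.2224]
tcp_rot: [-1.16, 1.282, -1.283]
wrist_force: [0.9, 0.1, -0.2]
width: 0.993
invalid input: not JSON, or not a number
```

```bash
python3 -m jog '[[0,55,0,0,85],[2,110,0,0,85],[4,165,0,0,85],[4,205,0,0,85],[4,220,0,0,85],[4,220,0,0,85],[4,220,0,0,85],[4,220,0,0,85],[4,220,0,0,85],[4,220,0,0,85]]' 40
python3 - <<'E'
from h import *
from scipy.spatial.transform import Rotation as R
c=snap("wrist","w1"); s=bot.read_state(); M=R.from_rotvec(s["tcp_rot"]).as_matrix(); print(np.degrees(np.arctan2(M[1,2],M[0,2])),s["q"].round(3))
for n,p in [("Y",(.4407,.1135,.083)),("R",(.4475,.172,.083))]: print(n,proj(c,p))
E
```

```text
time: 2.65
tool_pos: [0.4405, 0.1108, 0.2225]
tcp_rot: [-1.158, 1.286, -1.286]
wrist_force: [-0.4, 0.0, 0.6]
width: 0.995
-6.010024209822833 [ 0.192 -0.165  2.053 -0.     1.254  0.297]
Y [312.20536021 216.83021067]
R [312.91227369 149.08571972]
```

View pics/w1.png

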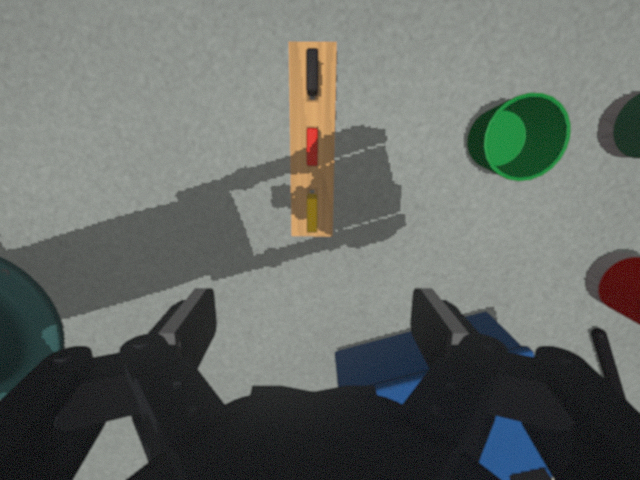

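The wrist view shows yellow at (312,213), red at (312,146) and black at (312,72), nearly vertical and centred between the jaws.

```bash
cat >> h.py <<'E'
def keys(c,roi,z):
    im=np.array(c["pixels"]);hsv=cv2.cvtColor(im,cv2.COLOR_RGB2HSV);H,S,V=[hsv[...,i].astype(int) for i in range(3)]
    x,y,w,h=roi;k=np.zeros(H.shape,bool);k[y:y+h,x:x+w]=1
    for n,m in [("red",((H<8)|(H>172))&(S>150)&(V>60)),("yel",(H>21)&(H<35)&(S>150)&(V>60)),("blk",V<45)]:
        m=(m&k).astype(np.uint8);N,l,st,ce=cv2.connectedComponentsWithStats(m)
        if N<2: continue
        i=1+st[1:,4].argmax();pts=np.argwhere(l==i)[:,::-1].astype(np.float32);r=cv2.minAreaRect(pts)
        b=cv2.boxPoints(r);P=np.array([ray(c,*p,z)[:2] for p in b])
        e=[P[j]-P[j-1] for j in range(4)];L=max(e,key=np.linalg.norm);L=L*np.sign(L[1])
        print(n,st[i],np.round(r[0],1),"centre",ray(c,*r[0],z)[:2].round(4),"len",np.linalg.norm(L).round(4),"yaw",np.degrees(np.arctan2(-L[0],L[1])).round(1))
E
python3 - <<'E'
from h import *
c=load("w1"); keys(c,(285,35,60,210),.083)
E
```

```text
red [306 128  12  38 398] [311.5 146.5] centre [0.4465 0.1742] len 0.0303 yaw -6.3
yel [307 194  10  38 338] [311.5 212.5] centre [0.4405 0.1175] len 0.0338 yaw -6.3
blk [308  89   9   7  38] [312.2  92.2] centre [0.4516 0.2166] len 0.0067 yaw -88.5
```

```bash
python3 -m jog '[[0,4,-50,0,85],[0,4,-100,0,85],[0,4,-130,0,85],[0,4,-148,0,85],[0,4,-148,0,85],[0,4,-148,0,40],[0,4,-148,0,20],[0,4,-148,0,0],[0,4,-148,0,0],[0,4,-148,0,0]]' 60; python3 -c "
from h import *
c=snap('wrist','w2')"
```

```text
time: 3.95
tool_pos: [0.4405, 0.1153, 0.0747]
tcp_rot: [-1.158, 1.285, -1.286]
wrist_force: [0.6, -0.5, 0.8]
width: 0.001
```

View pics/w2.png

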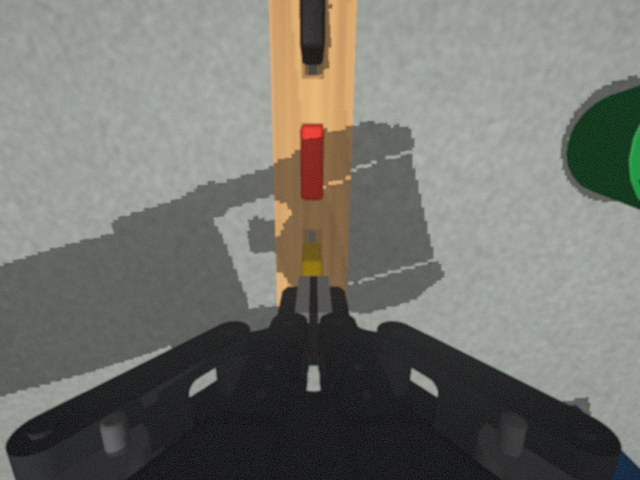

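The fingers read fully shut, with the yellow key showing ahead of them at (312,258), so I'll look at the scene camera.

Run:
```python
from h import *
c=snap('scene','s2'); im=cv2.imread("pics/s2.png"); cv2.imwrite("pics/s2z.png",cv2.resize(im[130:250,290:430],None,fx=5,fy=5,interpolation=cv2.INTER_CUBIC))
im=cv2.imread("pics/w2.png"); cv2.imwrite("pics/w2z.png",cv2.resize(im[210:310,260:370],None,fx=6,fy=6,interpolation=cv2.INTER_CUBIC))
```

```text
(no output)
```

View pics/s2z.png

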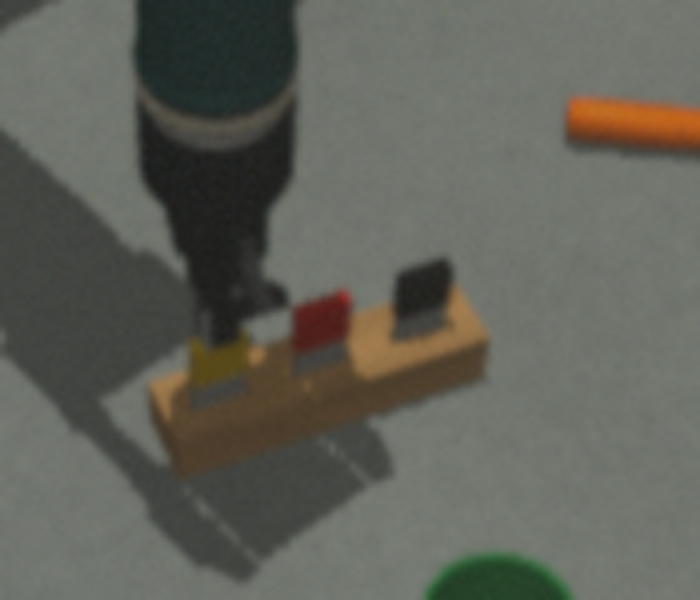

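View pics/w2z.png

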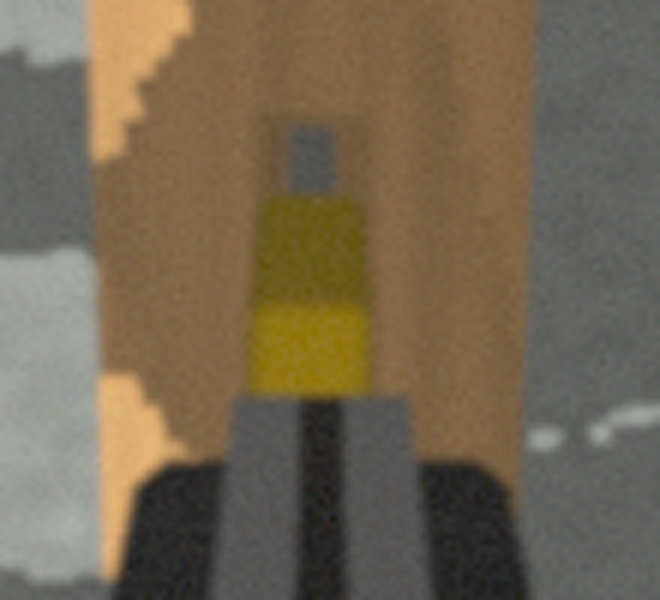

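Run:
```python
from h import *
S=load('s2');W=load('w2');print(bot.read_state()["width"])
def pr(n,p): print(n,proj(S,p).round(1),((proj(S,p)-[290,130])*5).round(0),"W",proj(W,p).round(1))
pr("tip",(.4405,.1153,.0497));pr("tcp",(.4405,.1153,.0747))
for z in (.035,.051,.083): pr("key z%.3f"%z,(.4407,.1145,z))
for dy in (-.016,.016): pr("keytop end",(.4407,.1145+dy,.083))
print(-W["R"].T@W["t"])
```

```text
0.0015189229911457347
tip [333.6 205.5] [218. 377.] W [311.8 266. ]
tcp [333.6 199.5] [218. 348.] W [311.6 284.4]
key z0.035 [333.4 209. ] [217. 395.] W [312.4 258.5]
key z0.051 [333.4 205.3] [217. 377.] W [312.3 268.2]
key z0.083 [333.3 197.7] [217. 338.] W [312.2 293.3]
keytop end [328. 200.] [190. 350.] W [315.6 323.3]
keytop end [338.6 195.4] [243. 327.] W [308.5 261.5]
[0.44822491 0.18295622 0.22518027]
```

```bash
python3 -m jog '[[0,0,0,0,20],[0,0,0,0,40],[0,0,0,0,40],[0,0,0,0,40],[0,0,0,0,40],[0,0,0,0,40],[0,0,0,0,40],[0,0,0,0,40],[0,0,0,0,40],[0,0,0,0,40]]' 60
python3 - <<'E'
from h import *
c=snap('scene','s3'); im=cv2.imread("pics/s3.png"); cv2.imwrite("pics/s3z.png",cv2.resize(im[130:250,290:430],None,fx=5,fy=5,interpolation=cv2.INTER_CUBIC))
c=snap('wrist','w3');print(c["R"])
E
```

```text
time: 5.3
tool_pos: [0.4404, 0.1153, 0.0745]
tcp_rot: [-1.158, 1.285, -1.285]
wrist_force: [-0.7, 0.7, -0.8]
width: 0.467
[[ 9.94614306e-01 -1.03645367e-01 -1.43078691e-04]
 [-9.96485566e-02 -9.56637468e-01  2.73705900e-01]
 [-2.85052228e-02 -2.72217546e-01 -9.61813423e-01]]
```

View pics/s3z.png

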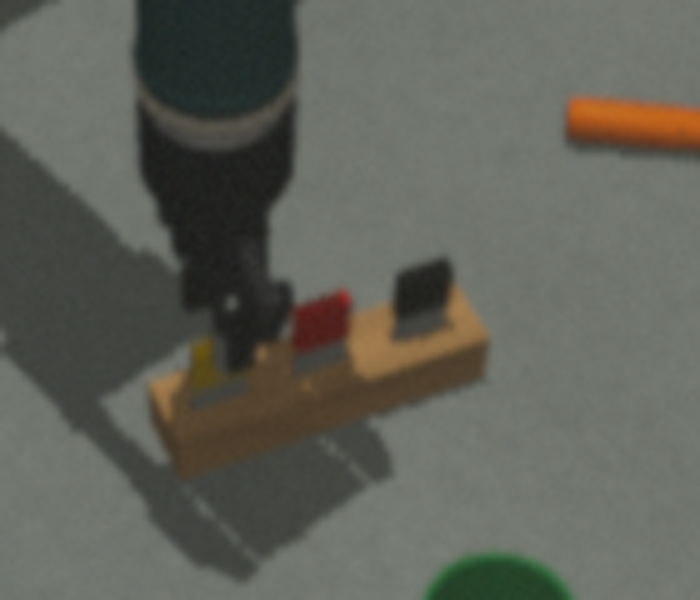

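View pics/w3.png

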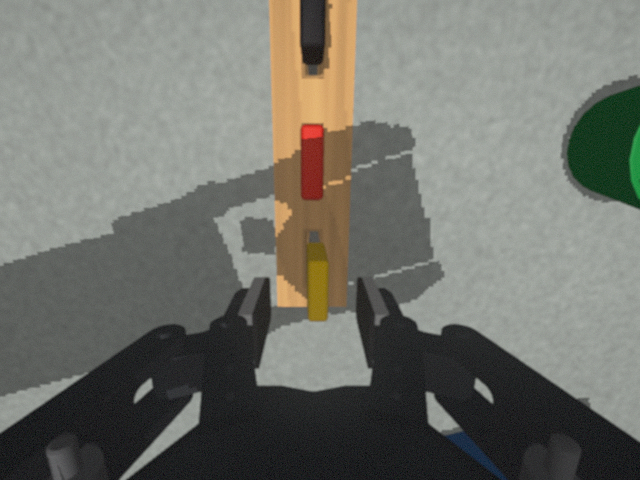

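Run:
```python
from h import *
S=load('s3');W=load('w3')
for z in (.04,.05,.06,.07,.08,.09):
    print(z,"scene +x finger:",((proj(S,(.4655,.1153,z))-[290,130])*5).round(0), ((proj(S,(.4655,.1263,z))-[290,130])*5).round(0),"wrist inner corners",proj(W,(.4604,.1240,z)).round(0),proj(W,(.4204,.1282,z)).round(0))
im=cv2.imread("pics/w3.png"); cv2.imwrite("pics/w3z.png",cv2.resize(im[220:390,220:420],None,fx=3.5,fy=3.5,interpolation=cv2.INTER_CUBIC))
im=cv2.imread("pics/s3.png"); cv2.imwrite("pics/s3z2.png",cv2.resize(im[170:220,315:365],None,fx=12,fy=12,interpolation=cv2.INTER_CUBIC))
```

```text
0.04 scene +x finger: [241. 421.] [259. 413.] wrist inner corners [344. 243.] [276. 243.]
0.05 scene +x finger: [241. 409.] [259. 401.] wrist inner corners [346. 248.] [274. 248.]
0.06 scene +x finger: [241. 398.] [259. 390.] wrist inner corners [348. 254.] [271. 254.]
0.07 scene +x finger: [241. 386.] [259. 378.] wrist inner corners [350. 261.] [269. 261.]
0.08 scene +x finger: [241. 374.] [259. 366.] wrist inner corners [352. 268.] [266. 268.]
0.09 scene +x finger: [241. 362.] [260. 354.] wrist inner corners [355. 277.] [263. 277.]
```

View pics/w3z.png

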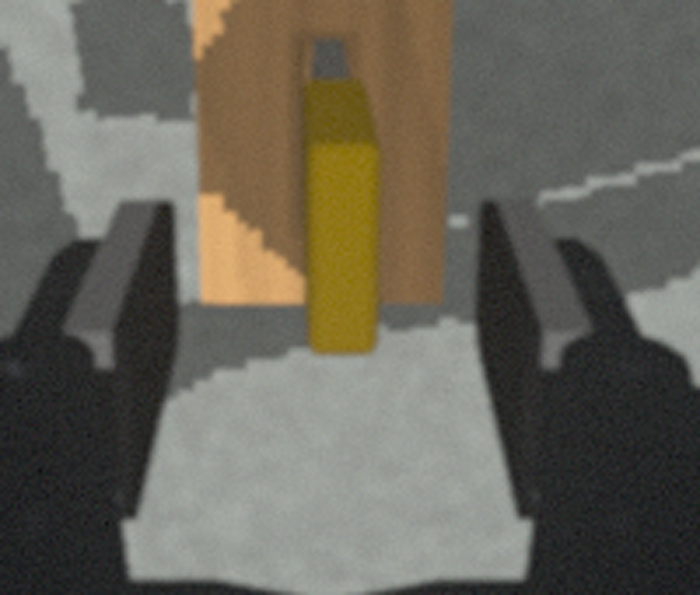

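View pics/s3z2.png

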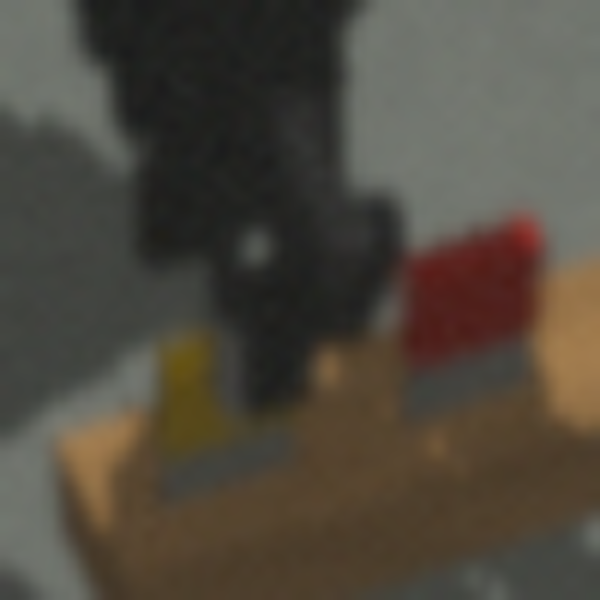

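Both views agree that the fingertips are at z of about 0.08, roughly 30 mm higher than the stated tool geometry implies. So the fingers closed just above the key. I'll descend further with partly open fingers and watch the force.

```bash
python3 -m jog '[[0,0,-4,0,40],[0,0,-8,0,40],[0,0,-12,0,40],[0,0,-15,0,40],[0,0,-18,0,40],[0,0,-20,0,40],[0,0,-22,0,40],[0,0,-24,0,40],[0,0,-24,0,40],[0,0,-24,0,40]]' 60
python3 - <<'E'
from h import *
c=snap('scene','s4'); im=cv2.imread("pics/s4.png"); cv2.imwrite("pics/s4z.png",cv2.resize(im[170:220,315:365],None,fx=12,fy=12,interpolation=cv2.INTER_CUBIC))
E
```

```text
time: 6.65
tool_pos: [0.4405, 0.1153, 0.0506]
tcp_rot: [-1.158, 1.285, -1.286]
wrist_force: [0.1, 0.3, -0.7]
width: 0.468
```

View pics/s4z.png

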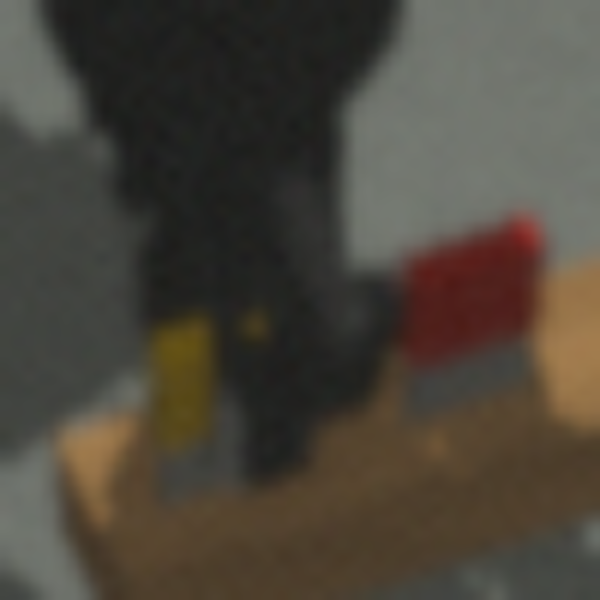

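```bash
python3 -m jog '[[0,0,0,0,20],[0,0,0,0,0],[0,0,0,0,0],[0,0,0,0,0],[0,0,0,0,0],[0,0,10,0,0],[0,0,25,0,0],[0,0,40,0,0],[0,0,60,0,0],[0,0,60,0,0]]' 60
python3 - <<'E'
from h import *
c=snap('wrist','w5')
c=snap('scene','s5'); im=cv2.imread("pics/s5.png"); cv2.imwrite("pics/s5z.png",cv2.resize(im[140:220,300:380],None,fx=7,fy=7,interpolation=cv2.INTER_CUBIC))
E
```

```text
time: 7.95
tool_pos: [0.4425, 0.1157, 0.1131]
tcp_rot: [-1.153, 1.282, -1.287]
wrist_force: [1.3, -0.3, -0.6]
width: 0.108
```

View pics/s5z.png

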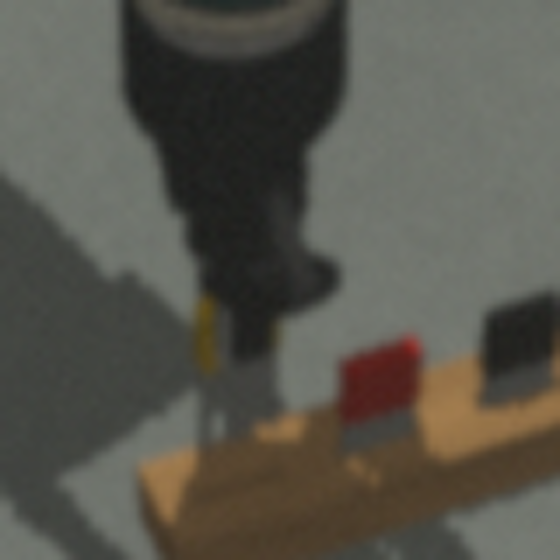

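View pics/w5.png

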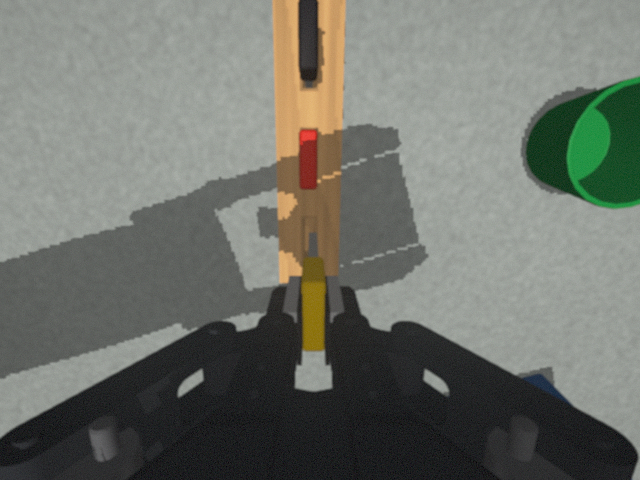

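The yellow key is held, with the opening at 0.108. Next I'll measure its offset in the hand and move above the lock.

```bash
python3 - <<'E'
from h import *
c=load('w5'); keys(c,(290,240,50,120),.1457); print((-c["R"].T@c["t"]).round(4))
im=cv2.imread("pics/w5.png"); cv2.imwrite("pics/w5z.png",cv2.resize(im[220:370,260:370],None,fx=4,fy=4,interpolation=cv2.INTER_CUBIC))
E
python3 -m jog '[[0,0,40,0,0],[10,-30,80,0,0],[30,-80,103,2,0],[50,-135,103,4,0],[70,-190,103,6,0],[90,-245,103,8,0],[105,-280,103,8,0],[109,-292,103,8,0],[109,-292,103,8,0],[109,-292,103,8,0]]' 60
python3 - <<'E'
from h import *
from scipy.spatial.transform import Rotation as R
c=snap('wrist','w6');s=bot.read_state(); M=R.from_rotvec(s["tcp_rot"]).as_matrix(); print(np.degrees(np.arctan2(M[1,2],M[0,2])),s["tool_pos"].round(4),M.round(3))
E
```

```text
yel [ 301  258   25   92 2049] [313.  303.5] centre [0.4437 0.1221] len 0.0397 yaw -5.4
blk [326 295  14  65 518] [332.5 327. ] centre [0.4505 0.1109] len 0.0291 yaw -4.7
[0.4495 0.1832 0.2637]
time: 9.3
tool_pos: [0.5487, -0.1754, 0.2129]
tcp_rot: [-1.226, 1.184, -1.181]
wrist_force: [-0.1, -0.6, -1.2]
width: 0.103
2.1087260842311655 [ 0.5489 -0.1753  0.2132] [[ 0.037 -0.001  0.999]
 [-0.999  0.001  0.037]
 [-0.001 -1.    -0.001]]
```

View pics/w6.png

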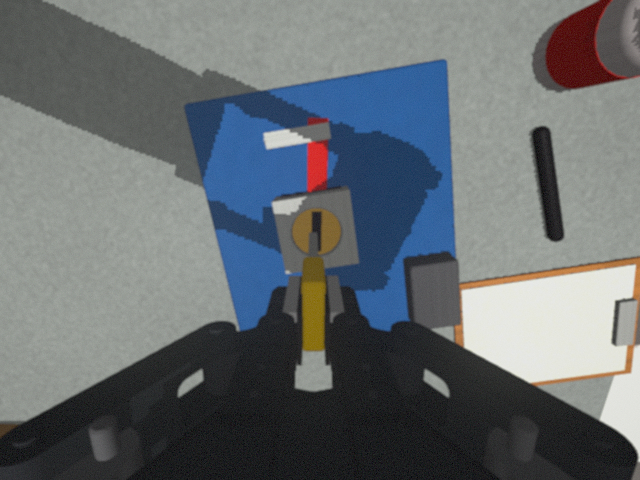

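View pics/w5z.png

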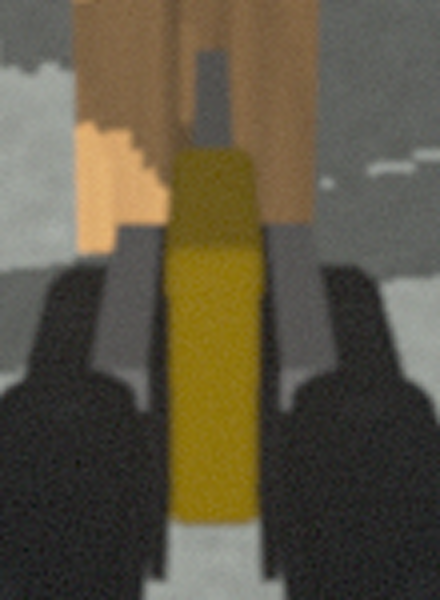

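Run:
```python
from h import *
c=load('w5'); w=load('w6')
tcp5=np.array([.4425,.1157,.1131]); tcp6=np.array([.5489,-.1753,.2132])
for nm,cc,t in(("w5",c,tcp5),("w6",w,tcp6)):
    zt=t[2]-.0456+.078
    a=ray(cc,313.5,281,zt);b=ray(cc,313.5,349.7,zt);print(nm,"ends",a.round(4),b.round(4),"len",np.linalg.norm(a-b).round(4),"centre rel TCP",((a+b)/2-t).round(4))
im=w["pixels"];hsv=cv2.cvtColor(im,cv2.COLOR_RGB2HSV);H,S,V=[hsv[...,i].astype(int) for i in range(3)]
m=(H>12)&(H<30)&(S>90)&(V>60);k=np.zeros_like(m);k[200:256,285:350]=1;m&=k
p=np.argwhere(m)[:,::-1].astype(np.float32);e=cv2.fitEllipse(cv2.convexHull(p));print(e,ray(w,*e[0],.114).round(4))
im=cv2.imread("pics/w6.png"); cv2.imwrite("pics/w6z.png",cv2.resize(im[170:300,250:380],None,fx=4.6,fy=4.6,interpolation=cv2.INTER_CUBIC))
```

```text
w5 ends [0.4449 0.1316 0.1455] [0.4418 0.1011 0.1455] len 0.0306 centre rel TCP [0.0008 0.0006 0.0324]
w6 ends [ 0.5489 -0.1593  0.2456] [ 0.55   -0.1898  0.2456] len 0.0306 centre rel TCP [0.0006 0.0008 0.0324]
((316.08563232421875, 231.07359313964844), (46.20174026489258, 48.447837829589844), 89.27899932861328) [ 0.5515 -0.1747  0.114 ]
```

View pics/w6z.png

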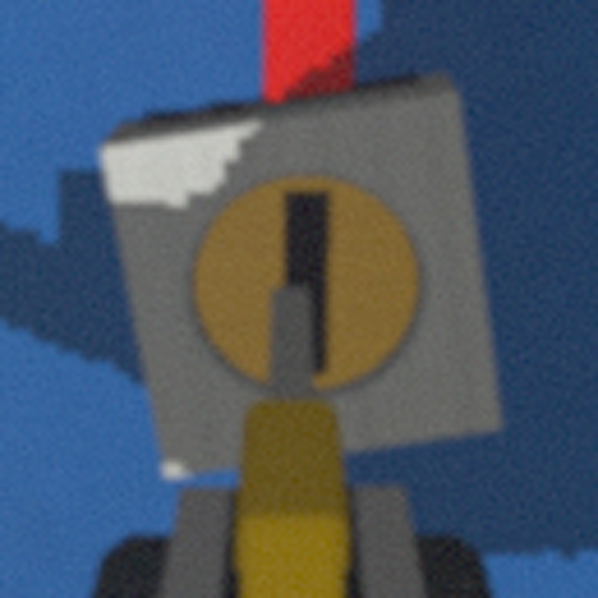

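Run:
```python
from h import *
w=load('w6')
def P(x,y): return ray(w,250+x/4.6-.5,170+y/4.6-.5,.114)[:2]
def yaw(a,b): d=P(*a)-P(*b); return np.degrees(np.arctan2(-d[0],d[1])).round(2)
print("slot R",yaw((328,195),(325,370)),"L",yaw((286,195),(285,260)))
print("house L",yaw((100,145),(165,475)),"R",yaw((460,80),(502,430)))
print("housing c",((P(100,145)+P(165,475)+P(460,80)+P(502,430))/4).round(4))
print("mark top end",P(307,192),"bot",P(306,372))
```

```text
slot R 1.5 L 1.17
house L 11.23 R 10.65
housing c [ 0.5516 -0.1756]
mark top end [ 0.55096639 -0.15896278] bot [ 0.55203866 -0.19062769]
```

```bash
python3 -m jog '[[2,-1,-10,-0.6,0],[2,-1,-25,-0.6,0],[2,-1,-38,-0.6,0],[2,-1,-44,-0.6,0],[2,-1,-46,-0.6,0],[2,-1,-46,-0.6,0],[2,-1,-46,-0.6,0],[2,-1,-46,-0.6,0],[2,-1,-46,-0.6,0],[2,-1,-46,-0.6,0]]' 60
python3 - <<'E'
from h import *
c=snap('wrist','w7');c=snap('scene','s7')
a=cv2.imread("pics/w7.png")[150:300,240:390];b=cv2.imread("pics/s7.png")[225:300,200:275]
cv2.imwrite("pics/c7.png",np.hstack([cv2.resize(a,(400,400),interpolation=cv2.INTER_CUBIC),cv2.resize(b,(400,400),interpolation=cv2.INTER_CUBIC)]))
E
```

```text
time: 10.6
tool_pos: [0.5514, -0.1778, 0.1676]
tcp_rot: [-1.221, 1.191, -1.191]
wrist_force: [0.4, 0.0, -1.0]
width: 0.104
```

View pics/c7.png

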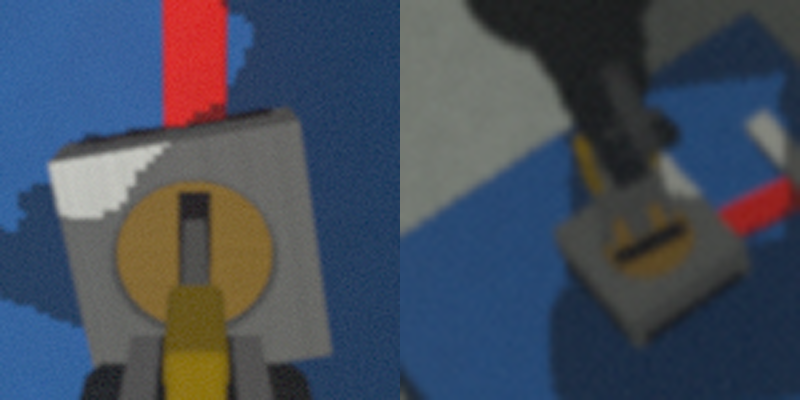

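```bash
python3 -m jog '[[0,1.5,0,0,0],[0,1.5,-3,0,0],[0,1.5,-6,0,0],[0,1.5,-9,0,0],[0,1.5,-12,0,0],[0,1.5,-14,0,0],[0,1.5,-16,0,0],[0,1.5,-17,0,0],[0,1.5,-18,0,0],[0,1.5,-18,0,0]]' 60
```

```text
time: 11.95
tool_pos: [0.5518, -0.1764, 0.1516]
tcp_rot: [-1.22, 1.19, -1.192]
wrist_force: [-3.2, 1.7, 7.8]
width: 0.103
```

```bash
python3 -m jog '[[0,1,0,0,0],[0,2,0,0,0],[0,2.5,0,0,0],[0,1,0,0,0],[0,-1,0,0,0],[0,-2,0,0,0],[0,-2.5,0,0,0],[-1,-1,0,0,0],[-1.5,0,0,0,0],[-1.5,1.5,0,0,0]]' 60; python3 -m jog '[[0,0,0,0,0],[3,0,0,0,0],[3,-1.5,0,0,0],[3,1.5,0,0,0],[3,3,0,0,0],[1.5,0,0,3,0],[1.5,0,0,-3,0],[1.5,0,0,-3,0],[1.5,-1.5,0,0,0],[1.5,-1.5,0,0,0]]' 60
```

```text
time: 13.2
tool_pos: [0.5513, -0.1758, 0.1518]
tcp_rot: [-1.221, 1.187, -1.194]
wrist_force: [-0.4, -3.0, 6.6]
width: 0.103
time: 14.45
tool_pos: [0.554, -0.1753, 0.15]
tcp_rot: [-1.216, 1.187, -1.192]
wrist_force: [4.8, 3.0, -2.0]
width: 0.103
```

```bash
python3 -m jog '[[1,0,0,0,0],[2,1,-1,0,0],[2,1,-2,0,0],[2,1,-3,0,0],[2,1,-4,0,0],[2,1,-5,0,0],[2,1,-5,0,0],[2,1,-5,0,0],[2,1,-5,0,0],[2,1,-5,0,0]]' 60; python3 -c "
from h import *
from scipy.spatial.transform import Rotation as R
s=bot.read_state(); M=R.from_rotvec(s['tcp_rot']).as_matrix(); print(np.degrees(np.arctan2(M[1,2],M[0,2])),M.round(3)); snap('scene','s8');snap('wrist','w8')
a=cv2.imread('pics/w8.png')[150:350,230:400];b=cv2.imread('pics/s8.png')[225:300,200:275]
cv2.imwrite('pics/c8.png',np.hstack([cv2.resize(a,(400,470),interpolation=cv2.INTER_CUBIC),cv2.resize(b,(400,470),interpolation=cv2.INTER_CUBIC)]))
"
```

```text
time: 15.7
tool_pos: [0.555, -0.1757, 0.1484]
tcp_rot: [-1.219, 1.188, -1.194]
wrist_force: [-0.4, 2.9, 15.7]
width: 0.104
1.4206152837285595 [[ 0.025  0.004  1.   ]
 [-1.    -0.001  0.025]
 [ 0.001 -1.     0.004]]
```

View pics/c8.png

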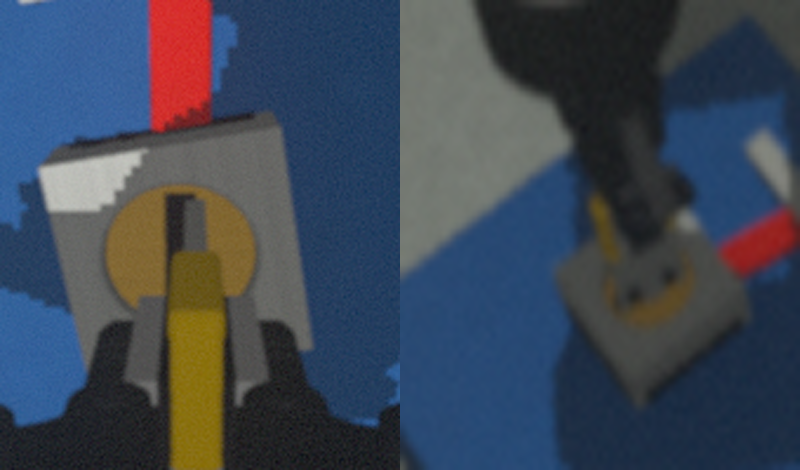

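```bash
python3 -m jog '[[0,0,12,0,0],[-2,0,12,0,0],[-2,0,12,0,0],[-2,0,6,0,0],[-2,0,4,0,0],[-2,-1,4,0,0],[-2,-2,4,0,0],[-2,-3,4,0,0],[-2,-4,4,0,0],[-2,-4,4,0,0]]' 60;  python3 -m jog '[[0,1,0,0,0],[0,2,0,0,0],[0,3,0,0,0],[0,4,0,0,0],[0,5,0,0,0],[0,5.5,0,0,0],[0,4,0,0,0],[0,3,0,0,0],[0,3,0,2,0],[0,3,0,-2,0]]' 60
```

```text
time: 17.05
tool_pos: [0.5515, -0.1769, 0.1511]
tcp_rot: [-1.217, 1.193, -1.188]
wrist_force: [-5.5, 7.8, 17.5]
width: 0.105
time: 18.3
tool_pos: [0.5515, -0.1759, 0.1512]
tcp_rot: [-1.203, 1.218, -1.217]
wrist_force: [-4.6, 3.0, 16.9]
width: 0.101
```

Yellow stopped on the wards at 7 mm across the whole y sweep. Off-centre it dropped only to the barrel top, so it is the wrong key. I'll take it back to above its pocket and check how it sits in the hand.

```bash
python3 -m jog '[[0,0,30,0,0],[0,0,65,0,0],[-15,40,65,-1,0],[-35,95,65,-2,0],[-55,150,65,-3,0],[-75,205,65,-4,0],[-95,255,65,-5,0],[-108,285,50,-5.5,0],[-111,291.5,20,-5.5,0],[-111,291.5,2,-5.5,0]]' 60
python3 -m jog '[[0,0,0,0,0],[0,0,0,0,0],[0,0,0,0,0],[0,0,0,0,0],[0,0,0,0,0],[0,0,0,0,0],[0,0,0,0,0],[0,0,0,0,0],[0,0,0,0,0],[0,0,0,0,0]]' 60
python3 -c "
from h import *
from scipy.spatial.transform import Rotation as R
s=bot.read_state(); M=R.from_rotvec(s['tcp_rot']).as_matrix(); print(np.degrees(np.arctan2(M[1,2],M[0,2])),s['tool_pos']); snap('scene','s9');snap('wrist','w9')
a=cv2.imread('pics/w9.png')[200:370,230:400];b=cv2.imread('pics/s9.png')[140:220,300:380]
cv2.imwrite('pics/c9.png',np.hstack([cv2.resize(a,(400,400),interpolation=cv2.INTER_CUBIC),cv2.resize(b,(400,400),interpolation=cv2.INTER_CUBIC)]))
"
```

```text
time: 19.55
tool_pos: [0.4386, 0.1155, 0.1482]
tcp_rot: [-1.161, 1.287, -1.285]
wrist_force: [-0.3, -0.3, 0.3]
width: 0.102
time: 20.8
tool_pos: [0.4404, 0.1153, 0.1505]
tcp_rot: [-1.157, 1.287, -1.287]
wrist_force: [0.1, -0.5, -0.2]
width: 0.106
-6.066853663327353 [0.4403895  0.11527595 0.15046301]
```

View pics/c9.png

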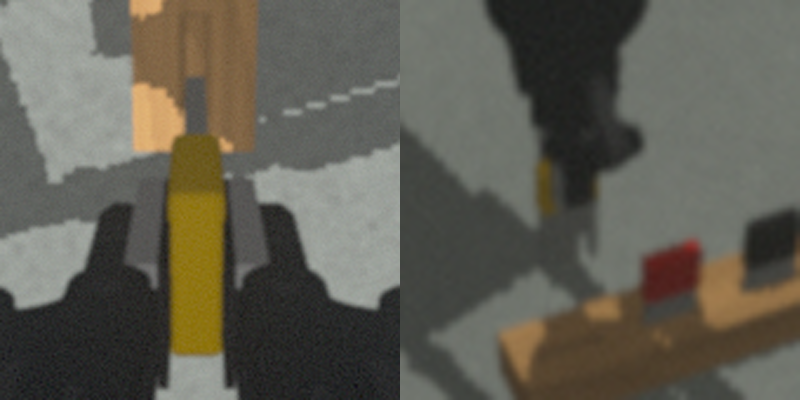

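The key hasn't slipped in the hand: its top face spans rows 281 to 350, as before. I'll lower it into the pocket.

```bash
python3 -m jog '[[0,0,-30,0,0],[0,0,-55,0,0],[0,0,-62,0,0],[0,0,-70,0,0],[0,0,-77,0,0],[0,0,-84,0,0],[0,0,-90,0,0],[0,0,-95,0,0],[0,0,-98,0,0],[0,0,-98,0,0]]' 60
```

```text
time: 22.15
tool_pos: [0.4402, 0.1152, 0.0522]
tcp_rot: [-1.158, 1.287, -1.287]
wrist_force: [-0.7, 0.9, -0.5]
width: 0.103
```

```bash
python3 -m jog '[[0,0,0,0,20],[0,0,0,0,40],[0,0,0,0,40],[0,0,0,0,40],[0,0,30,0,40],[0,0,70,0,40],[0,0,80,0,40],[6,59,80,0,40],[6,59,80,0,40],[6,59,80,0,40]]' 60
python3 -c "
from h import *
from scipy.spatial.transform import Rotation as R
s=bot.read_state(); M=R.from_rotvec(s['tcp_rot']).as_matrix(); print(np.degrees(np.arctan2(M[1,2],M[0,2])),s['tool_pos']); snap('scene','s10');snap('wrist','w10')
a=cv2.imread('pics/w10.png')[150:370,210:430];b=cv2.imread('pics/s10.png')[140:220,310:390]
cv2.imwrite('pics/c10.png',np.hstack([cv2.resize(a,(400,400),interpolation=cv2.INTER_CUBIC),cv2.resize(b,(400,400),interpolation=cv2.INTER_CUBIC)]))
"
```

```text
time: 23.4
tool_pos: [0.4455, 0.174, 0.1315]
tcp_rot: [-1.16, 1.287, -1.286]
wrist_force: [-1.0, 0.4, -0.3]
width: 0.47
-5.991978076142323 [0.44548483 0.17398782 0.13146915]
```

View pics/c10.png

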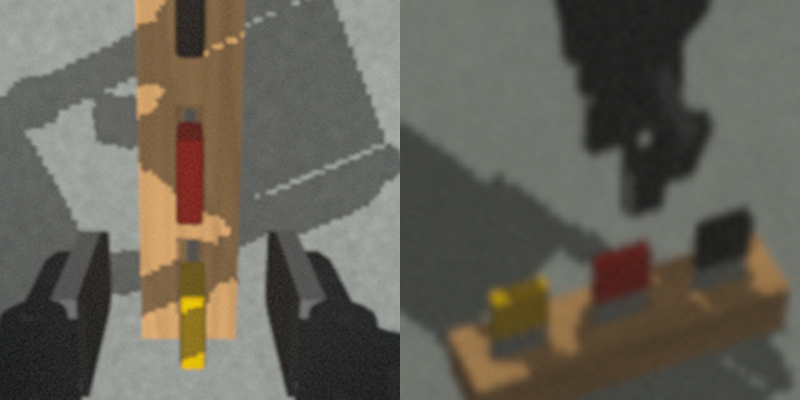

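Yellow stands upright in its pocket. The red head's top face is centred near (314,249) in the wrist view.

Run:
```python
from h import *
w=load('w10')
f=lambda x,y: ray(w,210+x/1.818-.5,150+y/1.818-.5,.083).round(4)
print("red",f(190,140),f(190,222),f(190,181)); print("yel",f(193,297),f(193,367),f(193,332))
```

```text
red [0.4485 0.1904 0.083 ] [0.4453 0.1605 0.083 ] [0.4469 0.1758 0.083 ]
yel [0.4433 0.1308 0.083 ] [0.4403 0.1011 0.083 ] [0.4418 0.1162 0.083 ]
```

```bash
python3 -m jog '[[0,1,-30,0,40],[0,1,-60,0,40],[0,1,-75,0,40],[0,1,-82,0,40],[0,1,-82,0,40],[0,1,-82,0,20],[0,1,-82,0,0],[0,1,-82,0,0],[0,1,-82,0,0],[0,1,-82,0,0]]' 60; python3 -m jog '[[0,0,0,0,0],[0,0,20,0,0],[0,0,45,0,0],[0,0,100,0,0],[0,0,120,0,0],[15,-50,163,1,0],[30,-100,163,2,0],[45,-155,163,4,0],[65,-210,163,6,0],[85,-265,163,7.5,0]]' 60
```

```text
time: 24.75
tool_pos: [0.4472, 0.1756, 0.0516]
tcp_rot: [-1.156, 1.286, -1.287]
wrist_force: [-1.0, -0.7, 5.8]
width: 0.105
time: 26.0
tool_pos: [0.5317, -0.0915, 0.2136]
tcp_rot: [-1.221, 1.189, -1.191]
wrist_force: [1.2, 0.8, -0.8]
width: 0.102
```

```bash
python3 -m jog '[[10,-40,0,0,0],[18,-75,0,0,0],[20,-86.5,-10,0,0],[20,-86.5,-30,0,0],[20,-86.5,-42,0,0],[20,-86.5,-44,0,0],[20,-86.5,-44,0,0],[20,-86.5,-44,0,0],[20,-86.5,-44,0,0],[20,-86.5,-44,0,0]]' 60
python3 -c "
from h import *
from scipy.spatial.transform import Rotation as R
s=bot.read_state(); M=R.from_rotvec(s['tcp_rot']).as_matrix(); print(np.degrees(np.arctan2(M[1,2],M[0,2])),s['tool_pos']); snap('scene','s11');snap('wrist','w11')
a=cv2.imread('pics/w11.png')[160:360,220:420];b=cv2.imread('pics/s11.png')[225:300,200:275]
cv2.imwrite('pics/c11.png',np.hstack([cv2.resize(a,(400,400),interpolation=cv2.INTER_CUBIC),cv2.resize(b,(400,400),interpolation=cv2.INTER_CUBIC)]))
"
```

```text
time: 27.25
tool_pos: [0.5517, -0.1763, 0.17]
tcp_rot: [-1.221, 1.19, -1.191]
wrist_force: [0.1, -0.1, -1.4]
width: 0.101
1.430558336293527 [ 0.55169962 -0.17633112  0.16999607]
```

View pics/c11.png

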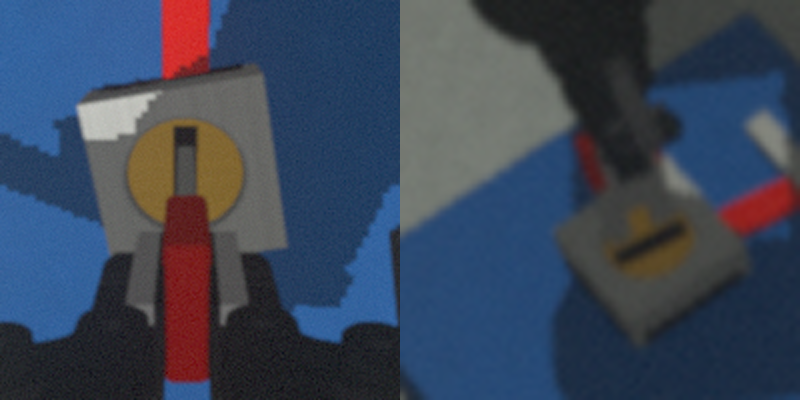

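```bash
python3 -m jog '[[0,0,-4,0,0],[0,0,-8,0,0],[0,0,-12,0,0],[0,0,-15,0,0],[0,0,-17,0,0],[0,0,-19,0,0],[0,0,-21,0,0],[0,0,-22,0,0],[0,0,-22,0,0],[0,0,-22,0,0]]' 60
```

```text
time: 28.6
tool_pos: [0.5515, -0.1763, 0.1476]
tcp_rot: [-1.221, 1.191, -1.191]
wrist_force: [0.3, -0.1, -0.4]
width: 0.1
```

Red passed the ward height (z 0.1476) with no force, so I'm continuing down to home.

```bash
python3 -m jog '[[0,0,-2,0,0],[0,0,-4,0,0],[0,0,-6,0,0],[0,0,-8,0,0],[0,0,-10,0,0],[0,0,-11,0,0],[0,0,-12,0,0],[0,0,-12,0,0],[0,0,-12,0,0],[0,0,-12,0,0]]' 60
```

```text
time: 29.85
tool_pos: [0.5515, -0.1763, 0.1366]
tcp_rot: [-1.221, 1.19, -1.191]
wrist_force: [-2.3, 1.1, 6.4]
width: 0.101
```

```bash
python3 -m jog '[[0,0,0,-7,0],[0,0,0,-14,0],[0,0,0,-21,0],[0,0.5,0,-28,0],[0,0.5,0,-35,0],[0,0.5,0,-42,0],[0,0.5,0,-49,0],[0,1,0,-56,0],[0,1,0,-63,0],[0,1,0,-70,0]]' 60;  python3 -m jog '[[0,0,0,-4,0],[0,0,0,-7,0],[0,0,0,-9,0],[0,0,0,-9,0],[0,0,0,-9,0],[0,0,0,-9,0],[0,0,0,-9,0],[0,0,0,-9,0],[0,0,0,-9,0],[0,0,0,-9,0]]' 60
python3 -c "
from h import *
from scipy.spatial.transform import Rotation as R
s=bot.read_state(); M=R.from_rotvec(s['tcp_rot']).as_matrix(); print(np.degrees(np.arctan2(M[1,2],M[0,2])),s['tool_pos'],s['torque']); snap('scene','s12')
b=cv2.imread('pics/s12.png')[225:345,180:320]
cv2.imwrite('pics/c12.png',cv2.resize(b,None,fx=5,fy=5,interpolation=cv2.INTER_CUBIC))
"
```

```text
time: 31.1
tool_pos: [0.5512, -0.1756, 0.1367]
tcp_rot: [-0.379, 2.019, -2.02]
wrist_force: [-2.4, 0.5, 5.6]
width: 0.101
time: 32.35
tool_pos: [0.5514, -0.1756, 0.1367]
tcp_rot: [-0.229, 2.106, -2.107]
wrist_force: [-3.1, 0.3, 5.3]
width: 0.098
-77.56097297694366 [ 0.55144164 -0.17555739  0.13669213] [-0.00227842  0.60184772  0.08160076]
```

View pics/c12.png

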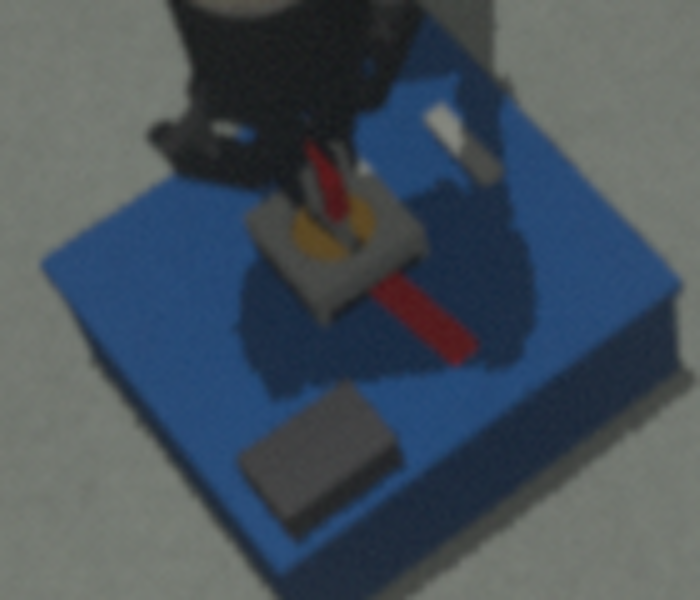

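The tongue now points to the box's +x, from (375,285) to (460,350) in the zoom, and the tool has turned to -77.6°. That leaves the latch at about 1.4 rad. I'll pull the key up and carry it to above the cup.

```bash
python3 -m jog '[[0,0,5,0,0],[0,0,12,0,0],[0,0,20,0,0],[0,0,30,0,0],[0,0,50,0,0],[0,0,80,0,0],[10,40,80,10,0],[25,95,80,20,0],[40,150,80,30,0],[55,205,80,40,0]]' 60;  python3 -m jog '[[20,55,0,10,0],[30,90,0,20,0],[39,120,0,30,0],[40,130,0,35,0],[40,130,0,35,0],[40,130,0,35,0],[40,130,0,35,0],[40,130,0,35,0],[40,130,0,35,0],[40,130,0,35,0]]' 60
python3 -c "
from h import *
snap('scene','s13');snap('wrist','w13')
a=cv2.imread('pics/w13.png');b=cv2.imread('pics/s13.png')
cv2.imwrite('pics/c13.png',np.vstack([cv2.resize(a,(400,300)),cv2.resize(b[100:340,180:500],(400,300),interpolation=cv2.INTER_CUBIC)]))
"
```

```text
time: 33.65
tool_pos: [0.6072, 0.0314, 0.2174]
tcp_rot: [-0.826, 1.669, -1.67]
wrist_force: [0.6, -0.7, -1.3]
width: 0.103
time: 34.9
tool_pos: [0.6464, 0.1595, 0.2155]
tcp_rot: [-1.188, 1.242, -1.242]
wrist_force: [0.1, 0.2, -1.2]
width: 0.097
```

View pics/c13.png

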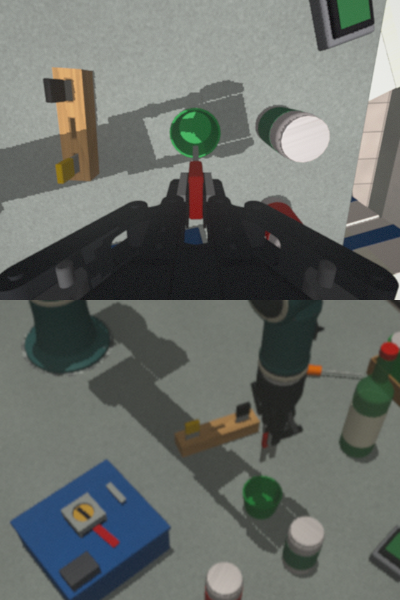

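Run:
```python
from h import *
w=load('w13');im=w["pixels"];hsv=cv2.cvtColor(im,cv2.COLOR_RGB2HSV);H,S,V=[hsv[...,i].astype(int) for i in range(3)]
m=(H>45)&(H<85)&(S>110);k=np.zeros_like(m);k[165:260,260:360]=1;m&=k
p=np.argwhere(m)[:,::-1];print(p.min(0),p.max(0));e=cv2.fitEllipse(cv2.convexHull(p.astype(np.float32)));print(e,ray(w,*e[0],.055),ray(w,*e[0],.04))
```

```text
[272 173] [351 251]
((311.69775390625, 212.3886260986328), (79.07317352294922, 79.56422424316406), 77.37410736083984) [0.64577141 0.16202512 0.055     ] [0.64556248 0.15886097 0.04      ]
```

```bash
python3 -m jog '[[0,0,-40,0,0],[0,0,-80,0,0],[0,0,-110,0,0],[0,0,-130,0,0],[0,0,-145,0,0],[0,0,-153,0,0],[0,0,-156,0,0],[0,0,-156,0,0],[0,0,-156,0,0],[0,0,-156,0,0]]' 60;  python3 -m jog '[[0,0,0,0,15],[0,0,0,0,25],[0,0,0,0,35],[0,0,0,0,35],[0,0,0,0,35],[0,0,0,0,35],[0,0,20,0,35],[0,0,50,0,35],[0,0,100,0,35],[0,0,130,0,35]]' 60
python3 -c "
from h import *
snap('scene','s14');snap('wrist','w14')
a=cv2.imread('pics/w14.png');b=cv2.imread('pics/s14.png')
cv2.imwrite('pics/c14.png',np.vstack([cv2.resize(a,(400,300)),cv2.resize(b[100:340,180:500],(400,300),interpolation=cv2.INTER_CUBIC)]))
"
```

```text
time: 36.25
tool_pos: [0.6469, 0.1599, 0.0602]
tcp_rot: [-1.187, 1.241, -1.242]
wrist_force: [1.4, 0.0, -1.1]
width: 0.105
time: 37.5
tool_pos: [0.648, 0.1601, 0.1945]
tcp_rot: [-1.183, 1.239, -1.244]
wrist_force: [1.3, 0.4, 0.4]
width: 0.41
```

View pics/c14.png

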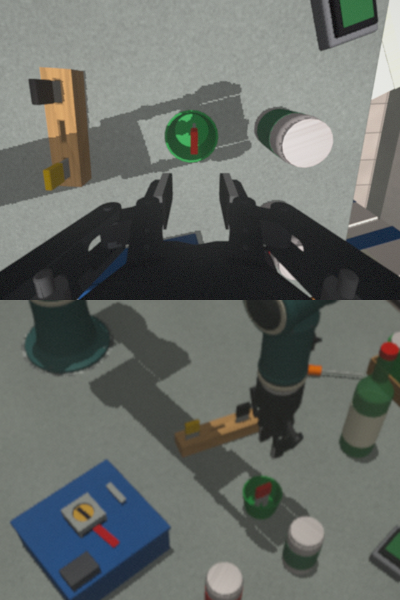

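The red key stands in the cup, yellow and the blank are in the rack, and the tongue is at +x. I'll let things settle and check from the top camera.

```bash
python3 -m jog '[[0,0,30,0,35],[0,0,30,0,35],[0,0,30,0,35],[0,0,30,0,35],[0,0,30,0,35],[0,0,30,0,35],[0,0,30,0,35],[0,0,30,0,35],[0,0,30,0,35],[0,0,30,0,35]]' 60
python3 -c "
from h import *
snap('scene','s15');snap('top','t15')
b=cv2.imread('pics/s15.png');a=cv2.imread('pics/t15.png')
cv2.imwrite('pics/c15.png',np.hstack([cv2.resize(b[150:330,180:420],(400,300),interpolation=cv2.INTER_CUBIC),cv2.resize(a[190:292,335:455],(353,300),interpolation=cv2.INTER_CUBIC)]))
T=load('t15');hsv=cv2.cvtColor(T['pixels'],cv2.COLOR_RGB2HSV);H,S,V=[hsv[...,i].astype(int) for i in range(3)]
m=((H<8)|(H>172))&(S>130)&(V>60);k=np.zeros_like(m);k[190:292,335:455]=1
p=np.argwhere(m&k)[:,::-1].mean(0);X=ray(T,*p,.097);d=X[:2]-[.552,-.1762];print(len(np.argwhere(m&k)),X,np.degrees(np.arctan2(d[1],d[0])))
d0=load('scene0')['pixels'];
"
```

```text
time: 38.85
tool_pos: [0.6464, 0.1598, 0.2196]
tcp_rot: [-1.188, 1.242, -1.242]
wrist_force: [0.2, -0.1, -0.0]
width: 0.416
101 [ 0.60879338 -0.15794748  0.097     ] 17.8166027025608
```

View pics/c15.png

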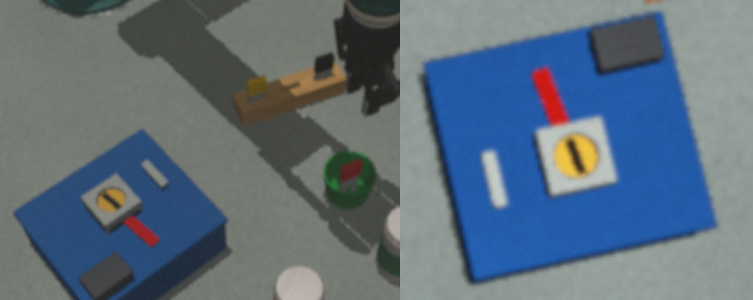

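```bash
python3 -c "
from workcell import bot
print(bot.finish_job())"
```

```text
the job is handed in; nothing more can be done
None
```

The strongbox is unlocked and the red key, the one that works, is in the green cup; I handed the job in at about 39 s on the robot's clock. It gave no verdict, so this rests on my own checks.

- **Yellow key:** it stopped on the wards about 7 mm below the lock face, even when I swept it sideways under pressure. I put it back in its own pocket.
- **Red key:** it went down past the wards without resistance and touched the floor of the keyhole. I turned it about 79° clockwise, pulled it straight up and released it in the cup.
- **Last pictures:**
  - The tongue points to the box's +x, which puts the latch at about 1.46 rad.
  - The red key is in the cup, and yellow and the blank stand in the rack.
  - The gripper is clear of everything, with no force on the wrist.
  - I did not measure the cans, bottle, tape, marker or screwdriver; nothing on the path came near them.

**What disagreed:**
- **Fingertip height:** both cameras put the fingertips about 30 mm higher than the tool description says. My first grasp closed just above the yellow key, so I lowered the hand by 24 mm and used that height from then on.
- **Stray contact:** during the yellow trial the key slipped off the wards sideways and rested on the top of the barrel, beside the slot, at about 16 N.

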